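# Centre the boiled egg on its cork stand

## Task

The egg cup with the boiled egg in it has been put down at the very edge of its thick round cork stand. Nudge it along with light taps of the fingertips until it stands upright in the middle of that stand, then back away. It is wobbly and tips if pushed high up: do not rock it hard, hit it hard, pick it up, pinch it or knock it off, and leave the empty egg cup and everything else on the worktop where they are.

Things in the scene. Friction and masses are not known exactly. Their poses are not given: they have to be found in the camera images.
- egg_cup: White egg cup with a brown egg fixed in it, one round piece, 0.13 kg, 66 mm tall. Origin: centre of its underside, z up its axis. Foot, the widest part: 44 mm diameter from 3 to 12 mm up, tapering below to a flat of 30 mm; waist 26 mm at 20 mm up, bowl 41 mm at 33 to 40 mm, egg 39 mm. Pushed slowly at the foot it slides and stops with the push; pushed at bowl or egg it tips. Starts 25 to 31 mm off-centre.
- stand: The thick round cork stand under the egg cup with the egg: a disc of 96 mm diameter and 24 mm high, fixed to the worktop. Origin: centre of its underside, on the worktop; z up. Its middle is straight above the origin, its upper face 24 mm above it. No tall thing stands within 110 mm of its centre.
- empty_cup: The other egg cup: the same shape and size (foot 44 mm diameter, rim 41 mm diameter) but empty, 40 mm tall, 0.08 kg, standing in the middle of the other, identical cork stand, 0.26 to 0.4 m to the left or right of the first. Leave it alone. Origin: centre of its underside.
- mug_a: Blue mug, 82 mm diameter, 92 mm tall, handle to its own +y, at the far side of the worktop. Origin: centre of its underside. Leave alone.
- mug_b: The same blue mug again, at the right. Origin: centre of its underside. Leave alone.
- teaspoon: Steel teaspoon, 140 mm long, lying on the worktop between the two cork stands along its own x axis. Origin: its middle, at worktop height. Leave alone.
- caddy: Round tin caddy with twist cap, 90 mm diameter, 117 mm tall, at the left. Origin: centre of its underside. Leave alone.
- salt_pot: Small glass salt pot with steel top, 39 mm diameter, 66 mm tall, far right. Origin: centre of its underside. Leave alone.
Mind the look-alikes: they are no part of the job. Leave any black or yellow look-alike of the stand alone. Leave any turquoise look-alike of the egg_cup alone.

How it is judged (in metres and radians):
On the way:
1. the fingers have touched the egg cup (contact force between the fingers and egg_cup above 0.05 N).
At the end, for the whole second after the job is handed in: The egg cup stands upright (within 0.06 rad) and at rest on its stand, its axis within 6 mm of the stand's middle; the other things are within 10 mm of where they were (horizontal distance between egg_cup and stand below 0.006 m and angle between egg_cup's own z axis and vertical below 0.06 rad and z of egg_cup in the frame of stand between 0.021 and 0.027 m and linear speed of egg_cup below 0.01 m/s and angular speed of egg_cup below 0.2 rad/s and distance of each of empty_cup, mug_a, mug_b, teaspoon, caddy, salt_pot from where it was at the start of the episode below 0.01 m); the robot touches nothing.
It fails at once if the egg cup was rocked more than 0.35 rad from upright (angle between egg_cup's own z axis and vertical above 0.35 rad).
It fails at once if the egg cup was lifted (its underside more than 12 mm above the stand) or knocked off the stand (z of egg_cup in the frame of stand above 0.036 m or z of egg_cup in the frame of stand below 0.014 m).
It fails at once if the egg cup was hit or squeezed with more than 12 N (contact force between the fingers and egg_cup above 12 N).
It fails at once if the egg cup was shot along faster than 0.3 m/s (linear speed of egg_cup above 0.3 m/s).
It fails at once if the empty egg cup or another bystander was moved more than 10 mm or tipped over (distance of any of empty_cup, mug_a, mug_b, teaspoon, caddy, salt_pot from where it was at the start of the episode above 0.01 m or angle between any of empty_cup, mug_a, mug_b, teaspoon, caddy, salt_pot's own z axis and vertical above 0.35 rad).
It also fails if it takes over 51 s, if anything falls off the work surface, if the arm or the gripper's body presses on something with over 40 N, if the wrist force passes 120 N, or if a joint passes its speed limit or range.

## Robot

A 6-joint arm with a two-finger parallel gripper is mounted at the origin on the work surface. World frame = base frame: x ahead of the robot, y to its left, z up, the work surface at z = 0. Lengths are in mm, angles in rad, forces in N, time in s.
With the tool pointing down it reaches from about 275 to 825 mm from the base axis. Payload 4.9 kg.
Tool frame: the origin (TCP) lies at the very end of the fingers, on their centre line; the grasp point (between the pads) lies 19 mm behind it; z points along the fingers, y is the direction in which the jaws open and shut (so a half turn about z gives the same grasp; the last joint's range is limited). The gripper opens to 85 mm and grips with 20 to 120 N. Pads are 22 mm wide; open, the fingers measure 114 mm over their backs; the gripper's body (76 mm by 85 mm) begins 54 mm behind the grasp point. The pads swing forward as they close: fully open they stand 13 mm farther back than shut.
Start: joints at [1.141, 0.326, -0.193, 1.052, 0, 1.437], TCP at [160.322, 526.132, 231.281] pointing down, gripper open.
Joint ranges: [-2.65, 2.65], [-0.97, 1.79], [-1.3, 1.35], [-1.93, 2.1], [-1.47, 1.37], [-3.14, 3.14]. Speed limits (rad/s): [2.57, 2.57, 3.14, 3.14, 3.14, 3.14].

## Interface

Orientations are given as [roll, pitch, yaw] about the fixed x, y, z axes, in that order (R = Rz(yaw) Ry(pitch) Rx(roll)).
In Python, from bench import bot, solve_ik, imaging gives the robot as it stands. Calls block until the motion is done:
- bot.move_ptp(position, orientation): joint-space move of the TCP to a pose.
- bot.movel(position, rot=None, max_speed=150, threshold=None): straight line of the TCP; rot=None keeps the orientation; max_speed is the mean speed in mm/s. With threshold (N) it stops when the force on the tool has changed by that much, and returns True; else False.
- bot.move_j(angles): joint-space move.
- bot.grip(opening, effort=None): opening from 0.0 (shut) to 1.0 (fully open); effort is the grip in N (None keeps the last); returns when the fingers have stopped.
- bot.dwell(seconds).
- solve_ik(position, orientation): joint angles nearest the present ones, or None.
- bot.get_state(): the state.
- imaging.capture(name): name is "scene" or "top" or "wrist"; returns the picture (480x640x3 uint8, blue, green, red); there is no depth.
- imaging.camera_model(name): a dict with "K" (3x3 intrinsics, pixels), "k1" (the pictures are not rectified: a ray, as slopes to the right and down, at radius r is drawn at 1 + k1 r^2 times it, then the intrinsics apply), "position" and "rotation" of the camera in the world. Camera axes: x right, y up, looking along -z (the intrinsics and any distortion apply to the point x, -y, -z); pixel columns grow to the right and rows downward; lengths in mm; the calibration is good to about 2 mm. A picture is of the moment at which its call begins: read the wrist's pose just before it. camera_model takes no time and is no camera call; for the wrist camera it gives the pose at the moment of the call.
A pose or a line that the arm cannot do raises bot.IKError and nothing moves.
- bot.sign_off(): hands the job in, once; it reports no verdict.
The state is a dict: "t": time; "qpos": joint angles; "joint_velocities": joint speeds; "effort": joint torques, N m; "tcp_pos": TCP position; "orientation": TCP orientation; "contact_force": force on the tool from outside, world axes, zero at the start; "wrist_torque": the same for the moment, N m; "opening": opening from 0.0 (shut) to 1.0 (fully open).
Only numpy, scipy, OpenCV 4.12 (cv2) and the standard library are available. Lean on these libraries where they do the work, as an engineer would, in place of code of your own. Each camera call takes 0.05 s, during which the arm holds its last target.

## Working session

There is one attempt and no reset: what is moved stays moved. The work goes in short steps, each a Python script; the robot and the scene stay as the last script left them, time stands still between calls to the robot, and variables do not carry over. Pictures are saved under pics/ and viewed, and the job is handed in when it is done.

```bash
ls; mkdir -p pics; python3 - <<'E'
from bench import bot, solve_ik, imaging
import cv2
for n in ("scene","top","wrist"):
    m=imaging.camera_model(n); im=imaging.capture(n); cv2.imwrite(f"pics/{n}0.png",im)
    print(n,m)
s=bot.get_state(); print(s["t"],s["tcp_pos"],s["orientation"])
E
```

```text
pics
scene {'K': array([[557.86288032,   0.        , 313.28414882],
       [  0.        , 557.86288032, 244.50638871],
       [  0.        ,   0.        ,   1.        ]]), 'k1': -0.023970261187523254, 'position': array([954.09855712, 539.08061136, 892.71631219]), 'rotation': array([ 0.63215762, -0.00874911,  2.54074843])}
top {'K': array([[463.62571717,   0.        , 312.55757957],
       [  0.        , 463.62571717, 240.3276095 ],
       [  0.        ,   0.        ,   1.        ]]), 'k1': -0.02047054783871374, 'position': array([418.46070746,  -4.01300591, 991.45989224]), 'rotation': array([ 0.2007436 , -0.00451332, -1.38254741])}
wrist {'K': array([[413.89745355,   0.        , 312.02816278],
       [  0.        , 413.89745355, 233.14324636],
       [  0.        ,   0.        ,   1.        ]]), 'k1': 0.0045072101520857765, 'position': array([ 80.80801775, 549.05624494, 372.51705943]), 'rotation': array([-0.32689505,  0.00197828,  1.27503189])}
0.15 [160.13788953 525.73875765 230.70114935] [-3.14032482e+00 -1.53430044e-04  2.84580361e+00]
```

View pics/scene0.png

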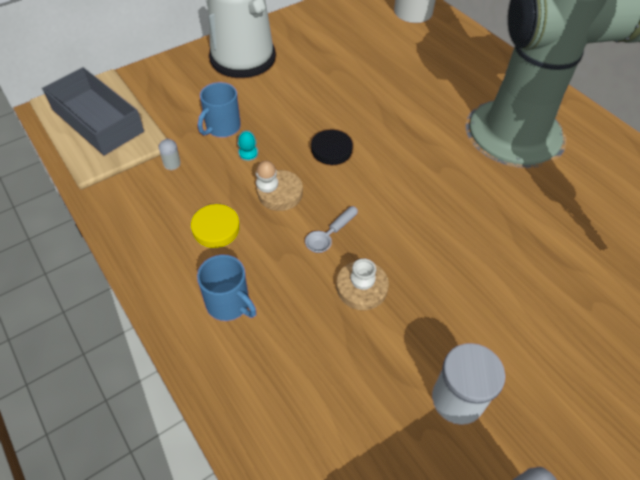

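View pics/top0.png

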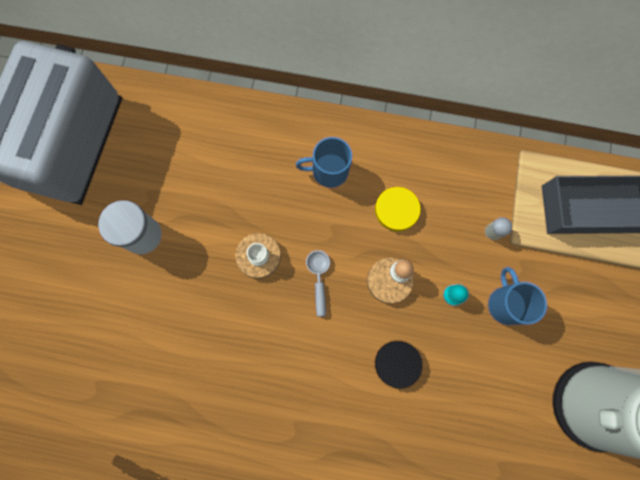

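View pics/wrist0.png

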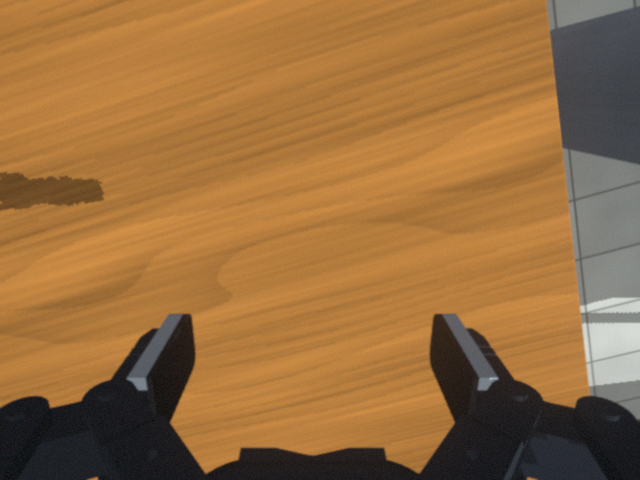

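```bash
cat > h.py <<'E'
import numpy as np, cv2
from scipy.spatial.transform import Rotation as Rn
from scipy.optimize import least_squares
from bench import bot, solve_ik, imaging
def rot(r): return Rn.from_euler('xyz',r).as_matrix()
def ray(m,uv):
    uv=np.atleast_2d(np.asarray(uv,float)).reshape(-1,1,2)
    n=cv2.undistortPoints(uv,m["K"],np.array([m["k1"],0,0,0,0.])).reshape(-1,2)
    d=np.c_[n[:,0],-n[:,1],-np.ones(len(n))]
    return m["position"],d@rot(m["rotation"]).T
def onplane(m,uv,z):
    p,d=ray(m,uv); s=(z-p[2])/d[:,2]; return p+s[:,None]*d
def proj(m,P):
    q=(np.atleast_2d(P)-m["position"])@rot(m["rotation"]); n=q[:,:2]/-q[:,2:]*[1,-1]
    r2=(n**2).sum(1,keepdims=True); n=n*(1+m["k1"]*r2); K=m["K"]
    return n@K[:2,:2].T+K[:2,2]
def circ(P,r=None):
    c0=P.mean(0)
    f=(lambda x: np.hypot(P[:,0]-x[0],P[:,1]-x[1])-(x[2] if r is None else r))
    s=least_squares(f,[*c0,r or 48],loss='soft_l1',f_scale=1.0); return s.x, np.sqrt(np.mean(s.fun**2))
E
python3 - <<'E'
from h import *
print(proj(imaging.camera_model("top"),[[0,0,0],[418,-4,0]]))
t=cv2.imread("pics/top0.png"); s=cv2.imread("pics/scene0.png")
a=cv2.resize(t[225:335,335:445],(400,400),interpolation=cv2.INTER_CUBIC)
b=cv2.resize(s[145:225,240:320],(400,400),interpolation=cv2.INTER_CUBIC)
cv2.imwrite("pics/crop1.png",np.hstack([a,b]))
mt=imaging.camera_model("top"); ms=imaging.camera_model("scene")
print(onplane(mt,[[390,280]],24),onplane(ms,[[280,188]],24),onplane(mt,[[402,267]],75),onplane(ms,[[267,170]],75))
E
```

```text
[[267.77649533 549.98031238]
 [310.37661216 334.80683454]]
[[ 559.8261121  -146.77840613   24.        ]] [[ 563.05261515 -140.74663833   24.        ]] [[ 582.61583651 -158.80991968   75.        ]] [[ 581.68162207 -156.47472619   75.        ]]
```

View pics/crop1.png

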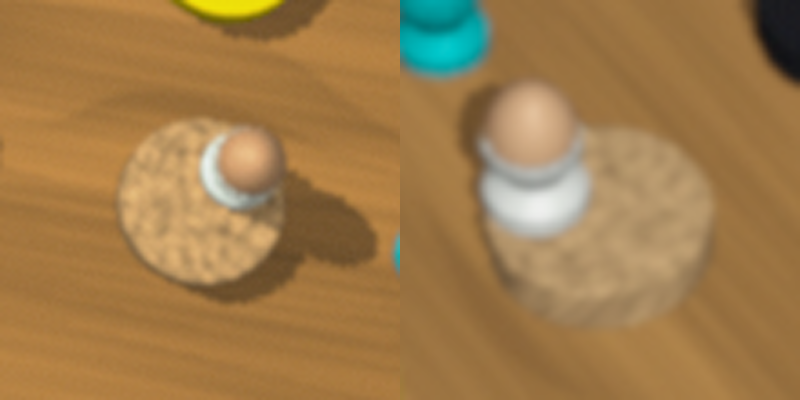

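```bash
python3 - <<'E'
from h import *
t=cv2.imread("pics/top0.png"); s=cv2.imread("pics/scene0.png")
for im,pts in ((t,dict(cork=(380,290),cork2=(375,270),wood=(380,240),sh=(425,285),egg=(402,269),white=(392,272),tq=(456,294))),(s,dict(cork=(285,185),side=(283,205),wood=(310,205),egg=(266,170),white=(266,186)))):
    hsv=cv2.cvtColor(im,cv2.COLOR_BGR2HSV); 
    for k,(u,v) in pts.items(): print(k,np.median(hsv[v-2:v+3,u-2:u+3].reshape(-1,3),axis=0))
mt=imaging.camera_model("top"); ms=imaging.camera_model("scene")
for n,uv in dict(turq=(456,294),mugb=(517,300),mug_a=(331,162),salt=(500,229),empty=(258,254),spoon=(319,285)).items(): print(n,onplane(mt,[uv],30)[0].round())
for y in (-2.6,2.6,2.9,2.2):
  for tilt in (0,.15):
    try: print(y,tilt,solve_ik([610,-176,60],Rn.from_matrix(rot([np.pi,0,y])@rot([0,tilt,0])).as_euler('xyz')))
    except Exception as e: print(e)
E
```

```text
cork [ 17. 121. 209.]
cork2 [ 17. 122. 197.]
wood [ 16. 159. 171.]
sh [ 16. 153. 117.]
egg [ 16. 112. 225.]
white [ 51.  15. 220.]
tq [ 90. 241. 180.]
cork [ 17. 104. 183.]
side [ 17. 108. 160.]
wood [ 17. 149. 153.]
egg [ 15.  88. 218.]
white [ 50.   3. 231.]
turq [ 556. -285.   30.]
mugb [ 567. -412.   30.]
mug_a [791.  21.  30.]
salt [ 711. -361.   30.]
empty [561. 136.  30.]
spoon [521.  -3.  30.]
-2.6 0 [-3.97084105e-01  6.30027565e-01 -1.68528763e-01  7.72239998e-01
  4.44089210e-16 -9.38676759e-01]
-2.6 0.15 [-0.34163565  0.7041007  -0.03586154  0.92646095 -0.11574281 -0.87768385]
2.6 0 [-0.39708411  0.63002756 -0.16852876  0.77224     0.          0.14450855]
2.6 0.15 [-0.40676098  0.7360402   0.02530964  1.00872442  0.02008935  0.13333564]
2.9 0 [-3.97084105e-01  6.30027565e-01 -1.68528763e-01  7.72239998e-01
 -4.44089210e-16 -1.55491452e-01]
2.9 0.15 [-0.38668777  0.73839703  0.03002055  1.01086684 -0.02160843 -0.14348825]
2.2 0 [-0.39708411  0.63002756 -0.16852876  0.77224     0.          0.54450855]
2.2 0.15 [-0.43224501  0.71945718 -0.00684359  0.9756882   0.07293184  0.50455459]
```

```bash
cat >> h.py <<'E'
def tool(yaw,tilt=0.0): return Rn.from_matrix(rot([np.pi,0,yaw])@rot([0,tilt,0])).as_euler('xyz')
E
python3 - <<'E'
from h import *
bot.move_ptp([607,-172,220],tool(2.6)); bot.grip(0.22)
for n in ("wrist","top"):
    m=imaging.camera_model(n); im=imaging.capture(n); cv2.imwrite(f"pics/{n}1.png",im); np.save(f"pics/{n}1.npy",m,allow_pickle=True)
s=bot.get_state(); print(s["t"],s["tcp_pos"],s["opening"],s["qpos"].round(3), m["position"])
E
```

```text
3.8083 [ 606.98938478 -172.04322541  219.99833212] 0.22124765456736012 [-0.393  0.484  0.02   1.106  0.     0.149] [418.46070746  -4.01300591 991.45989224]
```

View pics/wrist1.png

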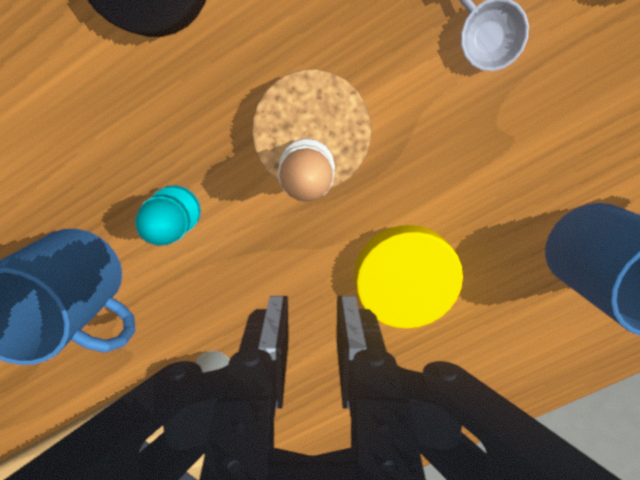

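```bash
cat >> h.py <<'E'
def measure(im,m,c_st,c_egg,tag,zc=69,dbg=True):
    """c_st, c_egg: rough world points; returns stand centre, egg centre (at zc)"""
    hsv=cv2.cvtColor(cv2.GaussianBlur(im,(0,0),1.2),cv2.COLOR_BGR2HSV).astype(int)
    H,S,V=hsv[...,0],hsv[...,1],hsv[...,2]
    u0=proj(m,[c_st])[0]; e0=proj(m,[c_egg])[0]
    sc=np.linalg.norm(proj(m,[np.add(c_st,[48,0,0])])[0]-u0)
    yy,xx=np.mgrid[:480,:640]; near=np.hypot(xx-u0[0],yy-u0[1])<1.6*sc
    cork=((S<140)&(V>120)&near).astype(np.uint8)
    k=max(3,int(sc/8)|1); cork=cv2.morphologyEx(cork,cv2.MORPH_CLOSE,np.ones((k,k))); cork=cv2.morphologyEx(cork,cv2.MORPH_OPEN,np.ones((k,k)))
    cs,_=cv2.findContours(cork,cv2.RETR_EXTERNAL,cv2.CHAIN_APPROX_NONE); c=max(cs,key=cv2.contourArea).reshape(-1,2)
    P=onplane(m,c,24)[:,:2]
    # robust circle r=48 fit, excluding points close to egg cup
    away=np.linalg.norm(c-e0,axis=1)>0.55*sc; x,r=circ(P[away],48); x2,r2=circ(P[away])
    yield_=dict(stand=x[:2].round(1),rms=round(r,2),free=x2.round(1),n=int(away.sum()))
    if dbg:
        o=im.copy(); cv2.drawContours(o,[c.reshape(-1,1,2)],-1,(0,255,0),1)
        q=proj(m,[[x[0]+48*np.cos(a),x[1]+48*np.sin(a),24] for a in np.linspace(0,6.28,60)])
        cv2.polylines(o,[q.astype(np.int32).reshape(-1,1,2)],True,(255,0,0),1)
        a0=max(0,int(u0[1]-2*sc)); b0=max(0,int(u0[0]-2*sc)); cr=o[a0:a0+int(4*sc),b0:b0+int(4*sc)]
        cv2.imwrite(f"pics/{tag}.png",cv2.resize(cr,(500,500),interpolation=cv2.INTER_NEAREST))
    return yield_
E
python3 - <<'E'
from h import *
im=cv2.imread("pics/wrist1.png"); m=np.load("pics/wrist1.npy",allow_pickle=True).item()
hsv=cv2.cvtColor(im,cv2.COLOR_BGR2HSV)
print(proj(m,[[560,-145,24],[580,-157,69]]))
for p in ((300,180),(306,175),(320,180),(310,148),(312,100),(340,150),(305,195)): print(p,hsv[p[1],p[0]])
print(measure(im,m,[560,-145,24],[580,-157,69],"m1"))
im=cv2.imread("pics/top0.png"); print(measure(im,imaging.camera_model("top"),[560,-145,24],[580,-157,69],"m1t"))
cv2.imwrite("pics/c2.png",cv2.resize(cv2.imread("pics/wrist1.png")[50:230,230:390],(640,720)[:2] if 0 else (533,600),interpolation=cv2.INTER_CUBIC))
E
```

```text
[[311.9784542  130.19197862]
 [311.99803405 169.3791933 ]]
(300, 180) [ 13 122 219]
(306, 175) [ 17 102 246]
(320, 180) [ 15 110 242]
(310, 148) [ 14  40 217]
(312, 100) [ 17 125 223]
(340, 150) [ 16 128 220]
(305, 195) [ 14 122 173]
{'stand': array([ 562.3, -147.3]), 'rms': np.float64(1.44), 'free': array([ 561.5, -146.8,   47. ]), 'n': 298}
{'stand': array([ 559.5, -147.1]), 'rms': np.float64(1.31), 'free': array([ 559.6, -147.2,   48.4]), 'n': 114}
```

View pics/m1.png

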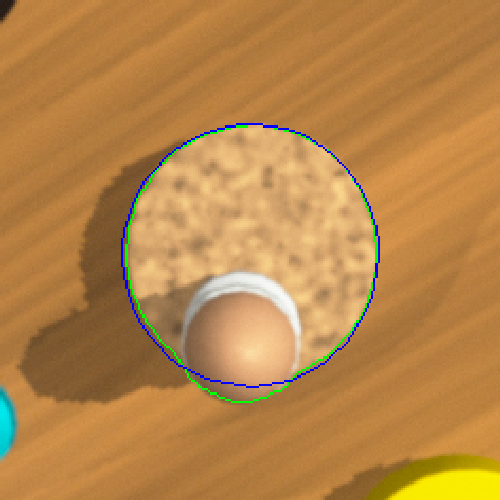

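View pics/c2.png

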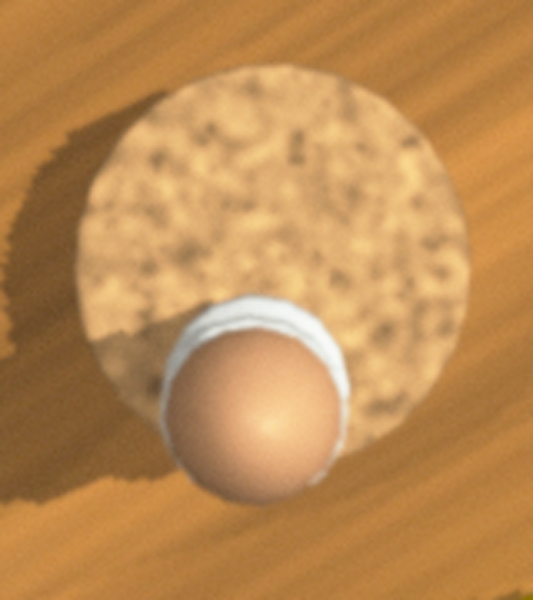

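```bash
cat >> h.py <<'E'
def foot(im,m,c_cup,tag=None):
    """front arc of the white foot -> circle r=22 at z=36 (underside z=24); arc = white pixels on the camera side/outer"""
    b=cv2.GaussianBlur(im,(0,0),0.8); hsv=cv2.cvtColor(b,cv2.COLOR_BGR2HSV).astype(int); S,V=hsv[...,1],hsv[...,2]
    c=proj(m,[[*c_cup,36]])[0]; yy,xx=np.mgrid[:480,:640]; sc=np.linalg.norm(proj(m,[[c_cup[0]+22,c_cup[1],36]])[0]-c)
    w=((S<75)&(V>120)&(np.hypot(xx-c[0],yy-c[1])<1.6*sc)).astype(np.uint8)
    # direction away from the egg in the picture
    e=proj(m,[[*c_cup,80]])[0]; d=(c-e)/np.linalg.norm(c-e)
    pts=[]
    for a in np.radians(np.arange(-60,61,3)):
        dd=np.array([d[0]*np.cos(a)-d[1]*np.sin(a),d[0]*np.sin(a)+d[1]*np.cos(a)])
        rr=np.arange(0.4*sc,1.6*sc,0.25); q=c+rr[:,None]*dd; v=cv2.remap(w.astype(np.float32),q[:,0].astype(np.float32).reshape(1,-1),q[:,1].astype(np.float32).reshape(1,-1),cv2.INTER_LINEAR)[0]
        i=np.where(v>.5)[0]
        if len(i): pts.append(q[i[-1]])
    pts=np.array(pts); P=onplane(m,pts,35)[:,:2]; x,r=circ(P,22); return x[:2].round(1),round(r,2),pts
def egg(im,m,c_cup,zc=68):
    b=cv2.GaussianBlur(im,(0,0),0.8); hsv=cv2.cvtColor(b,cv2.COLOR_BGR2HSV).astype(int); H,S,V=hsv[...,0],hsv[...,1],hsv[...,2]
    return b,hsv
E
python3 - <<'E'
from h import *
im=cv2.imread("pics/wrist1.png"); m=np.load("pics/wrist1.npy",allow_pickle=True).item()
for c in ((580,-157),(584,-159)):
    x,r,p=foot(im,m,c); print(x,r,len(p))
print("egg wrist",[onplane(m,[[306.8,175]],z)[0].round(1) for z in (60,66,72)])
s0=cv2.imread("pics/scene0.png"); ms=imaging.camera_model("scene")
x,r,p=foot(s0,ms,(582,-159)); print(x,r,p.round())
t0=cv2.imread("pics/top0.png"); mt=imaging.camera_model("top")
print("egg top",onplane(mt,[[335+250*.275,225+160*.275]],68),"egg scene",onplane(ms,[[240+531*.2-80,145+128*.2]],68))
E
```

```text
[ 580.7 -162.7] 0.22 41
[ 580.8 -162.6] 0.25 41
egg wrist [array([ 582.9, -163.2,   60. ]), array([ 582. , -162.6,   66. ]), array([ 581.1, -161.9,   72. ])]
[ 585.1 -155.3] 0.59 [[277. 187.]
 [277. 188.]
 [276. 188.]
 [276. 188.]
 [276. 189.]
 [275. 189.]
 [275. 190.]
 [274. 190.]
 [274. 190.]
 [274. 191.]
 [273. 191.]
 [273. 191.]
 [272. 191.]
 [272. 192.]
 [271. 192.]
 [271. 192.]
 [270. 192.]
 [270. 192.]
 [269. 192.]
 [269. 192.]
 [268. 192.]
 [268. 192.]
 [267. 192.]
 [267. 192.]
 [266. 192.]
 [266. 192.]
 [265. 192.]
 [264. 192.]
 [264. 192.]
 [263. 192.]
 [263. 192.]
 [262. 192.]
 [262. 191.]
 [261. 191.]
 [261. 191.]
 [260. 191.]
 [260. 190.]
 [259. 190.]
 [259. 190.]
 [258. 190.]
 [258. 189.]]
egg top [[ 580.51583138 -164.06505716   68.        ]] egg scene [[ 580.71629868 -161.90878964   68.        ]]
```

```bash
cat > cfg.py <<'E'
import numpy as np
ST=np.array([561.2,-147.0]); CUP=np.array([580.8,-162.6])
D=(ST-CUP)/np.linalg.norm(ST-CUP); YAW=float(np.arctan2(D[1],D[0])); T=0.12
E
python3 - <<'E'
from h import *; from cfg import *
p=CUP-58*D
bot.move_ptp([*p,110],tool(YAW,T)); 
hit=bot.movel([*p,30],max_speed=80,threshold=5)
s=bot.get_state(); print(hit,s["t"],s["tcp_pos"],s["contact_force"])
m=imaging.camera_model("wrist"); im=imaging.capture("wrist"); cv2.imwrite("pics/w2.png",im); np.save("pics/w2.npy",m,allow_pickle=True)
print(proj(m,[[*ST,24],[*CUP,36]]))
im=imaging.capture("scene"); cv2.imwrite("pics/s2.png",cv2.resize(im[100:260,180:380],(750,600)))
E
```

```text
False 5.4917 [ 626.69446669 -198.96298486   30.61111182] [0.05059587 0.01583165 0.0430244 ]
[[314.29704179  92.7561688 ]
 [314.40391505 164.27172659]]
```

View pics/w2.png

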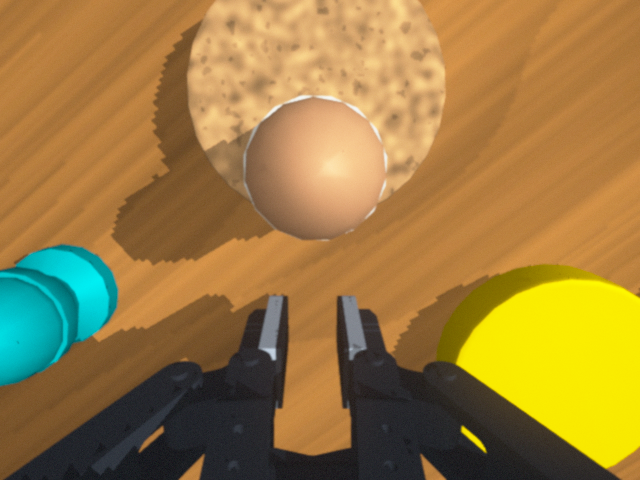

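View pics/s2.png

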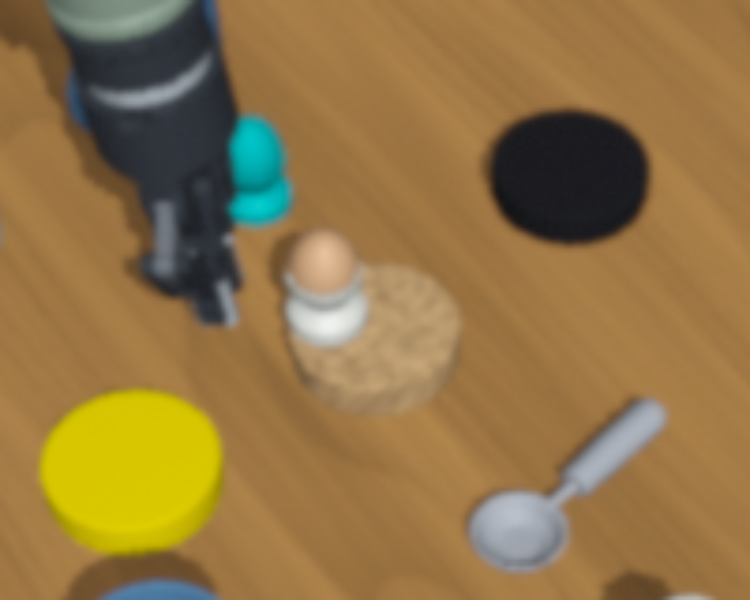

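```bash
python3 - <<'E'
from h import *; from cfg import *
R=tool(YAW,T)
print(bot.movel([*(CUP-35*D),30],R,max_speed=30,threshold=4))
for k in (28,24,20):
    h=bot.movel([*(CUP-k*D),30],R,max_speed=8,threshold=4); s=bot.get_state(); print(k,h,s["t"],s["tcp_pos"].round(1),s["contact_force"].round(2))
m=imaging.camera_model("wrist"); im=imaging.capture("wrist"); cv2.imwrite("pics/w3.png",im); np.save("pics/w3.npy",m,allow_pickle=True)
im=imaging.capture("scene"); cv2.imwrite("pics/s3f.png",im); cv2.imwrite("pics/s3.png",cv2.resize(im[100:260,180:380],(750,600)))
E
```

```text
False
28 False 7.5333 [ 602.8 -180.1   30. ] [ 1.01 -1.1  -1.1 ]
24 False 8.1833 [ 599.4 -177.5   30. ] [0.2 0.1 0.7]
20 False 8.8333 [ 596.3 -175.    30. ] [ 0.51  0.49 -0.04]
```

View pics/w3.png

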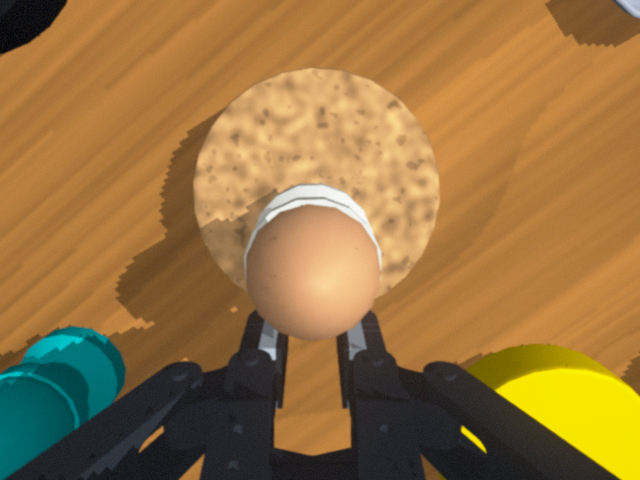

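View pics/s3.png

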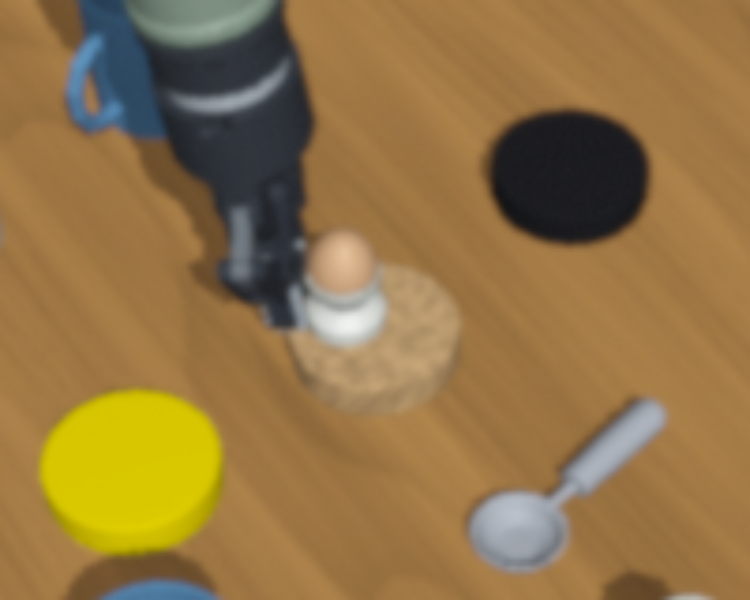

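```bash
python3 - <<'E'
from h import *; from cfg import *
im=cv2.imread("pics/w3.png"); m=np.load("pics/w3.npy",allow_pickle=True).item()
st=measure(im,m,[*ST,24],[*(CUP+8*D),69],"m3"); print(st)
for g in (6,10): 
    x,r,p=foot(im,m,CUP+g*D); e=x-ST; print(x,r,"to go",-e@D,"lat",D[0]*e[1]-D[1]*e[0])
s=bot.get_state()["tcp_pos"][:2]; print("tcp-cup",(x-s)@D, "tcp lat",D[0]*(s-x)[1]-D[1]*(s-x)[0])
E
```

```text
{'stand': array([ 562.5, -147.3]), 'rms': np.float64(2.66), 'free': array([ 561.4, -146.5,   46.7]), 'n': 627}
[ 572.4 -156.9] 0.2 to go 14.928334752421843 lat 0.7712467307112982
[ 572.4 -156.9] 0.17 to go 14.928334752421843 lat 0.7712467307112982
tcp-cup 30.001153974661065 tcp lat -0.7876791893397481
```

View pics/m3.png

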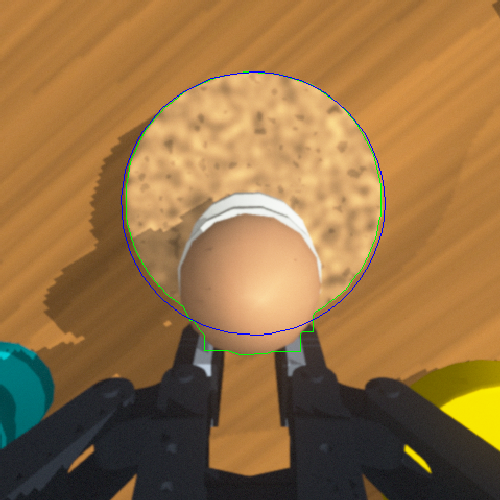

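```bash
cat >> h.py <<'E'
def stand(im,m,D,c_st,tag=None,lim=-0.2):
    """radial rays from rough centre: outermost cork->not cork edge on the half away from the fingers"""
    hsv=cv2.cvtColor(cv2.GaussianBlur(im,(0,0),1.5),cv2.COLOR_BGR2HSV).astype(np.float32); S,V=hsv[...,1],hsv[...,2]
    w=((S<142)&(V>125)).astype(np.uint8); w=cv2.morphologyEx(w,cv2.MORPH_CLOSE,np.ones((7,7))).astype(np.float32)
    P=[]; a0=np.arctan2(D[1],D[0]); rr=np.arange(36,60,.25)
    for a in np.radians(np.arange(-100,101,3)):
        q=proj(m,np.c_[c_st[0]+rr*np.cos(a0+a),c_st[1]+rr*np.sin(a0+a),np.full(len(rr),24.)]).astype(np.float32)
        v=cv2.remap(w,q[:,:1],q[:,1:],cv2.INTER_LINEAR).ravel()
        i=np.where(v<.5)[0]
        if len(i) and i[0]>0: P.append([c_st[0]+rr[i[0]]*np.cos(a0+a),c_st[1]+rr[i[0]]*np.sin(a0+a)])
    P=np.array(P); x,r=circ(P,48); y,r2=circ(P); return x[:2].round(1),round(r,2),y.round(1),round(r2,2),len(P)
E
python3 - <<'E'
from h import *; from cfg import *
for n in ("wrist1","w2","w3"):
    im=cv2.imread(f"pics/{n}.png"); m=np.load(f"pics/{n}.npy",allow_pickle=True).item()
    print(n,stand(im,m,D,ST),foot(im,m,CUP+(9*D if n=="w3" else 0))[:2])
E
```

```text
wrist1 (array([ 561.9, -147.1]), np.float64(0.4), array([ 561.4, -146.7,   47.5]), np.float64(0.28), 67) (array([ 580.8, -162.6]), np.float64(0.25))
w2 (array([ 565.3, -149.7]), np.float64(2.39), array([ 564.2, -148.8,   47.4]), np.float64(2.5), 46) (array([ 579.3, -161.9]), np.float64(0.59))
w3 (array([ 562.3, -147.3]), np.float64(0.66), array([ 561.1, -146.3,   46.8]), np.float64(0.16), 67) (array([ 572.4, -156.9]), np.float64(0.19))
```

```bash
python3 - <<'E'
from h import *; from cfg import *
R=tool(YAW,T); S2=np.array([561.6,-146.9])
for k in (39,34.5,30.5):
    h=bot.movel([*(S2-k*D),30],R,max_speed=8,threshold=4); s=bot.get_state(); print(k,h,s["t"],s["tcp_pos"].round(1),s["contact_force"].round(2))
bot.dwell(.2)
m=imaging.camera_model("wrist"); im=imaging.capture("wrist"); cv2.imwrite("pics/w4.png",im); np.save("pics/w4.npy",m,allow_pickle=True)
print(stand(im,m,D,S2),foot(im,m,S2)[:2])
bot.movel([*(S2-60*D),30],R,max_speed=50)
bot.dwell(.2)
m=imaging.camera_model("wrist"); im=imaging.capture("wrist"); cv2.imwrite("pics/w5.png",im); np.save("pics/w5.npy",m,allow_pickle=True)
print(stand(im,m,D,S2),foot(im,m,S2)[:2])
bot.movel([*(S2-75*D),200],tool(YAW),max_speed=150); bot.dwell(.2)
m=imaging.camera_model("wrist"); im=imaging.capture("wrist"); cv2.imwrite("pics/w6.png",im); np.save("pics/w6.npy",m,allow_pickle=True)
print(stand(im,m,D,S2),foot(im,m,S2)[:2])
cv2.imwrite("pics/s6.png",imaging.capture("scene")); im=imaging.capture("top"); cv2.imwrite("pics/t6.png",im)
s=bot.get_state(); print(s["t"],s["tcp_pos"])
E
```

```text
39 False 9.8083 [ 592.  -171.1   30. ] [ 1.31 -0.87 -0.08]
34.5 False 10.5167 [ 588.5 -168.3   30. ] [1.03 0.38 0.44]
30.5 False 11.1667 [ 585.3 -165.8   30. ] [ 0.59 -0.5   0.57]
(array([ 562., -147.]), np.float64(0.77), array([ 560.8, -146. ,   46.7]), np.float64(0.27), 67) (array([ 561.5, -147.8]), np.float64(0.17))
(array([ 562.5, -147.4]), np.float64(0.72), array([ 561.3, -146.4,   46.8]), np.float64(0.22), 67) (array([ 559.4, -146.9]), np.float64(0.65))
(array([ 562.1, -147.1]), np.float64(0.56), array([ 561.4, -146.5,   47.2]), np.float64(0.35), 67) (array([ 561.6, -148.1]), np.float64(0.27))
14.05 [ 620.14798138 -193.5730431   199.52453851]
```

View pics/w6.png

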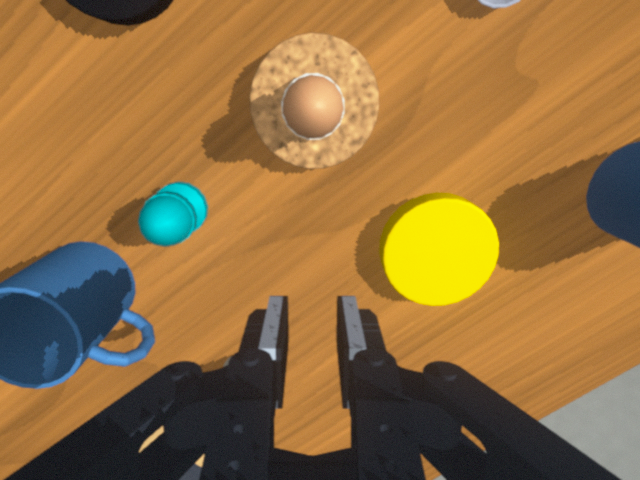

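View pics/w4.png

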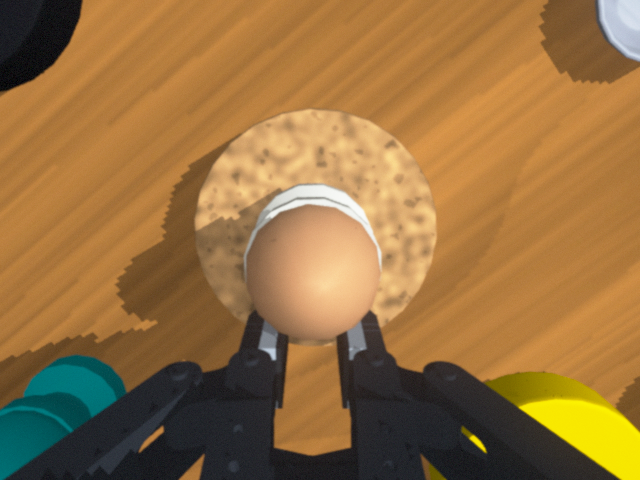

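View pics/s6.png

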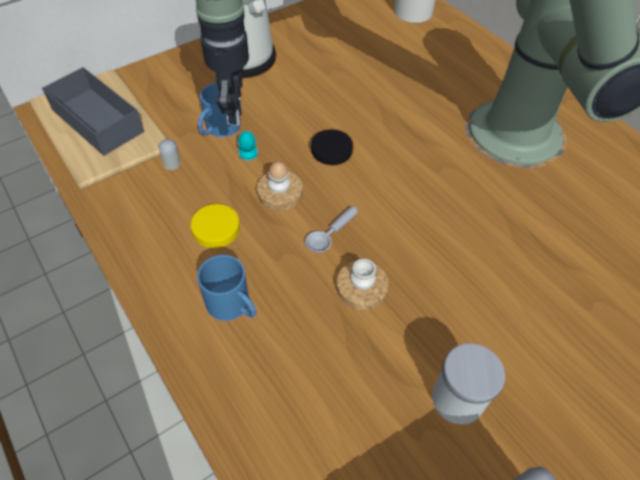

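```bash
python3 - <<'E'
from h import *; from cfg import *
S2=np.array([561.6,-147.])
im=cv2.imread("pics/w6.png"); m=np.load("pics/w6.npy",allow_pickle=True).item()
print("w6",measure(im,m,[*S2,24],[5000,0,69],"m6"))
ms=imaging.camera_model("scene"); mt=imaging.camera_model("top")
s=cv2.imread("pics/s6.png"); t=cv2.imread("pics/t6.png")
print("scene",foot(s,ms,S2)[:2],stand(s,ms,np.array([-.1,-1.])*1,S2)); print("top",measure(t,mt,[*S2,24],[5000,0,69],"t6m"), foot(t,mt,S2)[:2])
cv2.imwrite("pics/c6.png",np.hstack([cv2.resize(s[150:220,245:315],(400,400),interpolation=cv2.INTER_CUBIC),cv2.resize(t[245:315,355:425],(400,400),interpolation=cv2.INTER_CUBIC)]))
E
```

```text
w6 {'stand': array([ 561.5, -146.6]), 'rms': np.float64(1.31), 'free': array([ 561.4, -146.5,   46.7]), 'n': 372}
scene (array([ 565.6, -139.8]), np.float64(0.6)) (array([ 559.7, -151.8]), np.float64(3.37), array([ 561.6, -146.1,   52. ]), np.float64(1.9), 54)
top {'stand': array([ 559.6, -146.7]), 'rms': np.float64(1.22), 'free': array([ 559.6, -146.7,   48. ]), 'n': 131} (array([ 559.8, -147.5]), np.float64(0.53))
```

View pics/c6.png

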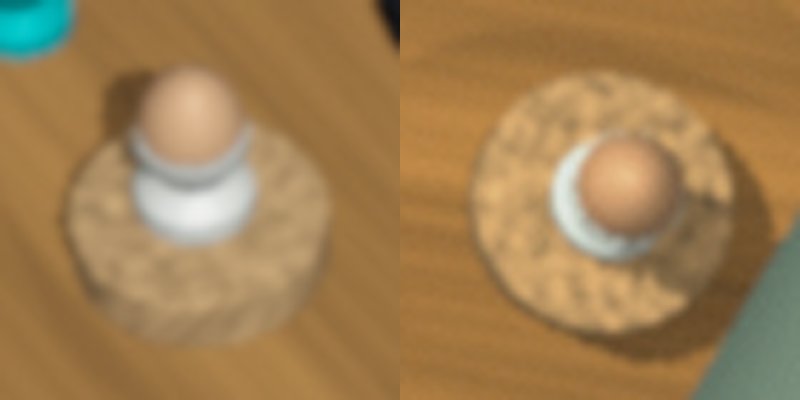

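View pics/m6.png

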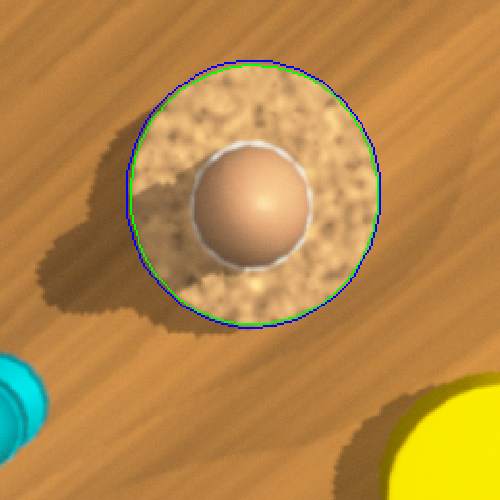

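```bash
python3 - <<'E'
from h import *
a=cv2.imread("pics/scene0.png").astype(int); b=cv2.imread("pics/s6.png").astype(int)
for n,(x0,y0,x1,y1) in dict(empty=(335,255,392,310),spoon=(300,200,360,255),mug_a=(195,250,260,322),salt=(157,135,182,172),caddy=(430,340,505,425)).items(): print(n,np.abs(a-b)[y0:y1,x0:x1].mean().round(2))
s=bot.get_state(); print(s["t"],np.abs(s["joint_velocities"]).max(),s["contact_force"])
bot.sign_off()
E
```

```text
empty 1.0
spoon 0.98
mug_a 0.93
salt 1.06
caddy 1.02
14.05 0.00469789809266211 [ 0.01144466  0.36899566 -0.24017493]
the job is handed in; nothing more can be done
```

I nudged the egg cup about 25 mm to the middle of its cork stand with slow, light pushes of both fingertips at its foot. I then backed off, raised the tool to about 200 mm and handed the job in at about 14 s.

- **Position:** the cup's axis is about 1.5 mm from the stand's middle in the wrist view and 0.8 mm in the top view. The limit is 6 mm.
- **Upright:** it looks upright in all three cameras. I judged this by eye; I did not measure the angle.
- **Force:** the tool force I read after each push stayed below 2 N, and no push hit its 4 N stop limit.
- **Other things:** the empty cup, spoon, mug_a, salt pot and caddy are unchanged between the first and last scene pictures. I did not compare mug_b that way because the arm partly hid it; no move went near it.
- **Disagreements:** the scene camera puts the cup 8 to 9 mm from where the wrist camera does, by nearly the same amount before and after the move. I took that as an offset in that view and did not use it. The stand fit from the scene view and one wrist fit with the stand partly out of frame were poor, so I ignored both. A foot fit at one close wrist view, taken after backing off, read about 2 mm away from the others.

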